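# Clear a kitchen counter by kind

## Task

Clear the loose things off the counter: put the onion into the round aluminium couscous basket, the empty tin can into the plastic tilt-out bin, and the two measuring tools into the wooden tray, the olive-wood scoop lying flat along the narrow compartment and the steel measuring cup (the one with a handle) standing upright in the wide compartment. Leave the tajine lid, the jar and the bottle standing where they are.

Things in the scene. Friction and masses are not known exactly. Their poses are not given: they have to be found in the camera images.
- onion_center (a point): brown onion, loose, standing on its root: 61 mm across at its widest (25 mm above its underside), 64 mm high with a thin neck on top. The point is on its axis half-way up, 32 mm above its underside.
- can_center (a point): empty steel tin can, open at the top, no handle, loose, standing: 55 mm outer diameter, 55 mm high, wall 2 mm. The point is at its centre, 27.5 mm above its underside; z is up its axis.
- cup_center (a point): steel measuring cup, loose, standing: round body 62 mm outer diameter, 42 mm high, wall 2.5 mm, with one flat straight handle 14 mm wide and 4 mm thick, 36 to 40 mm above the underside, reaching out along its +x to 92 mm from the axis. The point is on the axis of the round body, 21 mm above its underside; z is up.
- scoop_center (a point): olive-wood scoop, loose, lying flat, 130 mm long over all: a square-cornered blade 48 mm long, 44 mm wide, 25 mm high at its +x end (from 17 mm to 65 mm from the point), and a round handle 18 mm thick along -x ending in a 24 mm ball. The point is half-way along the scoop, on the handle's axis, 12 mm above the surface it lies on; the handle can be gripped here across y. z is up.
- basket: round aluminium couscous basket with two small side loops, open on top, fixed: outer radius 88 mm at the foot, 100 mm at the rim, rim 75 mm high, wall 4 mm, floor 5 mm thick with dark holes. The loops stand out along +y and -y to 124 mm from the axis, 70 mm high. Origin at the centre of its underside.
- bin: plastic tilt-out bin, fixed: a white open pocket in a grey housing, tilted open towards -x. Pocket 140 mm (x) by 180 mm (y) outside, 60 mm deep, wall and floor 4 mm, its floor slopes: inside floor 20 mm above the counter under the origin, rising 12 degrees towards +x. Rim about 60 mm high at the -x side, 90 mm at the +x side. Housing 170 by 200 mm, back plate at +x 90 mm high, side cheeks 75 mm. Origin on the counter under the middle of the pocket; z up.
- tray: low wooden tray, fixed, 170 mm (x) by 220 mm (y) outside, 30 mm high, walls and floor 4 mm thick, divided by a 4 mm partition along x, 30 mm high, into a narrow compartment (162 mm long, 85 mm wide, its middle at y = -63.5 mm) and a wide one (162 mm long, 123 mm wide, its middle at y = +44.5 mm). Origin at the centre of its underside.
- tajine_lid: bystander: conical clay tajine lid with a knob, 164 mm across, 155 mm high, standing loose beyond the work. Origin at the centre of its underside.
- jar: bystander: closed amber glass jar with a brass lid, 68 mm across, 100 mm high, loose. Origin at the centre of its underside.
- bottle: bystander: closed green glass bottle, 60 mm across, 200 mm high, loose. Origin at the centre of its underside.

How it is judged (in metres and radians):
At the end, for the whole second after the job is handed in: Onion in the basket (centre within 70 mm of its axis, under 55 mm high); can inside the bin pocket, under 75 mm high; cup upright (0.15 rad) on the wide compartment's floor; scoop flat (0.15 rad) on the narrow one's floor, along it (0.4 rad), within 22 mm of mid-length; all at rest (horizontal distance between onion_center and basket below 0.07 m and z of onion_center in the frame of basket below 0.055 m and x of can_center in the frame of bin between -0.085 and 0.075 m and y of can_center in the frame of bin between -0.075 and 0.075 m and z of can_center in the frame of bin below 0.075 m and x of cup_center in the frame of tray between -0.055 and 0.055 m and y of cup_center in the frame of tray between 0.01 and 0.079 m and z of cup_center in the frame of tray below 0.034 m and angle between each of cup_center, scoop_center's own z axis and vertical below 0.15 rad and x of scoop_center in the frame of tray between -0.022 and 0.022 m and y of scoop_center in the frame of tray between -0.09 and -0.037 m and z of scoop_center in the frame of tray below 0.026 m and angle between the x axis of scoop_center and the x axis of tray, either way round below 0.4 rad and linear speed of each of onion, can, cup, scoop below 0.02 m/s); the robot touches nothing.
It fails at once if the tajine lid is moved by more than 25 mm or tipped (distance of tajine_lid from where it was at the start of the episode above 0.025 m or angle between tajine_lid's own z axis and vertical above 0.3 rad).
It fails at once if the jar is moved by more than 25 mm or tipped (distance of jar from where it was at the start of the episode above 0.025 m or angle between jar's own z axis and vertical above 0.3 rad).
It fails at once if the bottle is moved by more than 25 mm or tipped (distance of bottle from where it was at the start of the episode above 0.025 m or angle between bottle's own z axis and vertical above 0.3 rad).
It also fails if it takes over 120 s, if anything falls off the work surface, if the arm or the gripper's body presses on something with over 40 N, if the wrist force passes 120 N, or if a joint passes its speed limit or range.

## Robot

A 6-joint arm with a two-finger parallel gripper is mounted at the origin on the work surface. World frame = base frame: x ahead of the robot, y to its left, z up, the work surface at z = 0. Lengths are in m, angles in degrees, forces in N, time in s.
With the tool pointing down it reaches from about 0.4 to 0.825 m from the base axis. Payload 7 kg.
Tool frame: the origin (TCP) lies on the centre line of the jaws, within the pads' length; the fingertips stand 17 mm ahead of it and the grasp point (between the pads) lies 2 mm behind it; y points along the fingers, z is the direction in which the jaws open and shut, and the axes are right-handed (so a half turn about y gives the same grasp; the last joint's range is limited). The gripper opens to 88 mm and grips with 3 to 60 N. Pads are 19 mm wide; open, the fingers measure 130 mm over their backs; the gripper's body (78 mm by 193 mm) begins 47 mm behind the grasp point.
Start: joints at [-52.535, 20.546, 0.682, 0, -70.136, -16.507], TCP at [0.241, -0.63, 0.244] pointing down, gripper open.
Joint ranges: [-176.03, 176.03], [-82.01, 121.73], [-58.28, 71.71], [-173.87, 95.51], [-174.79, -0.11], [-173.66, 173.66]. Speed limits (degrees/s): [136.94, 136.94, 172.46, 180, 180, 180].

## Interface

Orientations are given as [roll, pitch, yaw] about the fixed x, y, z axes, in that order (R = Rz(yaw) Ry(pitch) Rx(roll)).
In Python, from plant import r, capture, camera_info gives the robot as it stands. The module is installed in compiled form; this text tells all that it offers.
- The arm moves only by the tool apply_moves, never from a script. Its argument "deltas" is a list of rows, each an object of numbers: "tx", "ty", "tz": the shift along the tool's x, y, z in m; "turn": the turn about the tool's y in rad; "gripper": the finger opening in m, from 0 to 0.0876. A call has 1 to 5 rows; each row is the pose to reach, as a shift and turn from the pose commanded when the call began, along the tool's axes at that moment; what a row does not reach only later rows make up. A row lasts 1/10 s, in which the tool goes at most 50 mm and 8.59 degrees, less where a joint would pass 70% of its speed; a pose out of reach is approached as far as the arm can. A call with a gripper value outside its range is refused whole. The fingers move at their own pace and stop on an object; "newtons" is the grip in N (left out, the last holds). Time passes only in rows, so rows that repeat a pose let the fingers close. It gives the time, the measured TCP pose, the force and the opening at its end, in the units of the state.
- r.get_state(): the state, without advancing time (a new reading comes with each control period).
- capture(name): name is "scene" or "top" or "wrist"; returns (picture, depth): 420x560x3 uint8, red, green, blue; 420x560 float32, m along the optical axis (not along the pixel's ray), 0 where there is no reading.
- camera_info(name): a dict with "K" (3x3 intrinsics, pixels), "eye" and "orientation" of the camera in the world; the wrist camera has in their place "tool_from_camera" (4x4, takes a point from camera to tool coordinates, whose origin is the TCP and whose axes are the tool frame's). Camera axes: x right, y up, looking along -z (the intrinsics and any distortion apply to the point x, -y, -z); pixel columns grow to the right and rows downward; lengths in m; the calibration is good to about 2 mm. A picture is of the moment at which its call begins: read the wrist's pose just before it. camera_info takes no time and is no camera call.
- r.close_job(): hands the job in, once; it reports no verdict.
The state is a dict: "time_s": time; "joints": joint angles; "qd": joint speeds; "joint_torque": joint torques, N m; "tcp_pos": TCP position; "eef_rot": TCP orientation; "contact_force": force on the tool from outside, world axes, zero at the start; "moment": the same for the moment, N m; "gripper_width": finger opening in m.
Only numpy, scipy, OpenCV 4.12 (cv2) and the standard library are available. Lean on these libraries where they do the work, as an engineer would, in place of code of your own. Each camera call takes 0.05 s, during which the arm holds its last target.

## Working session

There is one attempt and no reset: what is moved stays moved. The work goes in short steps, Python scripts to look and compute and a tool call to move; the robot and the scene stay as the last step left them, time stands still between calls to the robot, and variables do not carry over. Pictures are saved under pics/ and viewed, and the job is handed in when it is done.

Besides the shell and the picture viewer there is one more tool, called after "Request:" as a command line: name --argument value ..., lists and objects as JSON in quotes. apply_moves: Moves the arm, as the interface text tells. Its arguments: {"type":"object","properties":{"deltas":{"type":"array","items":{"type":"object","properties":{"tx":{"type":"number"},"ty":{"type":"number"},"tz":{"type":"number"},"turn":{"type":"number"},"gripper":{"type":"number"}}}},"newtons":{"type":"number"}},"required":["deltas"]}

```bash
mkdir -p pics; cat > h.py <<'E'
import numpy as np,cv2
from scipy.spatial.transform import Rotation as R
from plant import r,capture,camera_info
def save(n,img): cv2.imwrite('pics/'+n,img[:,:,::-1])
def pose():
    s=r.get_state(); return np.array(s['tcp_pos']),s['eef_rot']
E
python3 - <<'E'
from h import *
print(r.get_state())
for n in('scene','top','wrist'):
    print(n,camera_info(n))
for n in('scene','top'):
    p,d=capture(n); save(n+'0.png',p); np.save(n+'0d.npy',d); np.save(n+'0p.npy',p)
E
```

```text
{'time_s': 0.0, 'joints': array([-5.25366959e+01,  2.05911719e+01,  6.34707760e-01, -1.86533850e-02,
       -7.01362911e+01, -1.65069682e+01]), 'qd': array([ 0.01674336,  0.03256196, -0.10859351,  0.00722308, -0.01661962,
        0.03685189]), 'joint_torque': array([-3.81296617e-03, -5.82713270e+01,  2.93045175e+01,  6.99667767e+00,
        6.91859706e-03, -1.54348954e-04]), 'tcp_pos': array([ 0.24122782, -0.62993891,  0.24263735]), 'eef_rot': array([-8.99060849e+01,  9.54433433e-03,  2.09499914e+01]), 'contact_force': array([ 0.32577137, -0.03844617,  0.06916826]), 'moment': array([0.04203492, 0.01429239, 0.05878955]), 'gripper_width': 0.08791036230952336}
scene {'K': array([[515.4712088 ,   0.        , 282.04561113],
       [  0.        , 515.4712088 , 205.61008004],
       [  0.        ,   0.        ,   1.        ]]), 'eye': array([1.24295165, 0.02431307, 0.8446482 ]), 'orientation': array([40.565084  , -0.68971943, 93.09036344])}
top {'K': array([[389.49550064,   0.        , 284.21796535],
       [  0.        , 389.49550064, 210.81774561],
       [  0.        ,   0.        ,   1.        ]]), 'eye': array([0.49737459, 0.00973446, 0.9363621 ]), 'orientation': array([  6.50913494,  -0.787329  , -89.55135693])}
wrist {'K': array([[369.11299609,   0.        , 275.01162745],
       [  0.        , 369.11299609, 208.27918289],
       [  0.        ,   0.        ,   1.        ]]), 'tool_from_camera': array([[ 1.12102840e-03, -9.66664276e-01, -2.56044764e-01,
        -6.90548658e-02],
       [ 3.66678178e-05,  2.56044965e-01, -9.66664872e-01,
        -1.42042497e-01],
       [ 9.99999371e-01,  1.07427017e-03,  3.22479147e-04,
         6.08309785e-04],
       [ 0.00000000e+00,  0.00000000e+00,  0.00000000e+00,
         1.00000000e+00]])}
```

View pics/scene0.png

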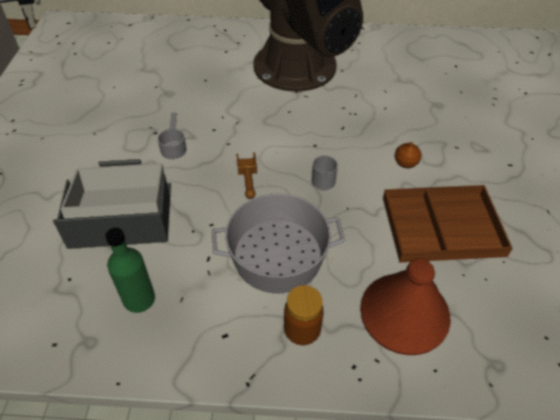

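View pics/top0.png

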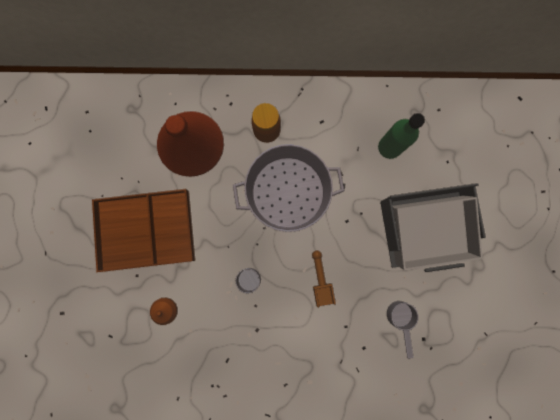

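```bash
cat >> h.py <<'E'
def cloud(n,d,pose=None):
    ci=camera_info(n); K=ci['K']; v,u=np.mgrid[0:420,0:560]
    c=np.stack([(u-K[0,2])/K[0,0]*d,-(v-K[1,2])/K[1,1]*d,-d],-1)
    if pose is None:
        M=R.from_euler('xyz',ci['orientation'],degrees=True).as_matrix(); w=c@M.T+ci['eye']
    else:
        T=ci['tool_from_camera']; t=c@T[:3,:3].T+T[:3,3]
        w=t@R.from_euler('xyz',pose[1],degrees=True).as_matrix().T+pose[0]
    w[d==0]=np.nan
    return w
def ortho(clouds,x0,x1,y0,y1,res=.002):
    H=int((x1-x0)/res);W=int((y1-y0)/res); hm=np.full((H,W),np.nan); im=np.zeros((H,W,3),np.uint8)
    for w,p in clouds:
        f=w.reshape(-1,3);c=p.reshape(-1,3); ok=~np.isnan(f[:,0]);f=f[ok];c=c[ok]
        i=((x1-f[:,0])/res).astype(int);j=((y1-f[:,1])/res).astype(int)
        k=(i>=0)&(i<H)&(j>=0)&(j<W); o=np.argsort(f[:,2]); o=o[k[o]]
        for a in o:
            if not hm[i[a],j[a]]>f[a,2]: hm[i[a],j[a]]=f[a,2]; im[i[a],j[a]]=c[a]
    return hm,im
E
python3 - <<'E'
from h import *
import cv2
for n in('scene','top'):
    d=np.load(n+'0d.npy');p=np.load(n+'0p.npy');w=cloud(n,d)
    print(n,(d==0).mean(),np.nanmedian(w[...,2]))
    hm,im=ortho([(w,p)],.25,.95,-.5,.5,.0025)
    g=np.nan_to_num(np.clip(hm,0,.2)/.2*255).astype(np.uint8)
    c=cv2.applyColorMap(g,cv2.COLORMAP_JET); c[np.isnan(hm)]=0
    c=cv2.resize(c,None,fx=2,fy=2,interpolation=0)
    for k in range(0,10): cv2.line(c,(k*80,0),(k*80,559),(255,255,255) ,1); 
    for k in range(0,7): cv2.line(c,(0,k*80),(799,k*80),(255,255,255),1)
    cv2.imwrite(f'pics/h_{n}.png',c)
E
```

```text
scene 0.003860544217687075 0.0006616387602167428
top 0.0036522108843537416 -0.00038336209887424033
```

View pics/h_top.png

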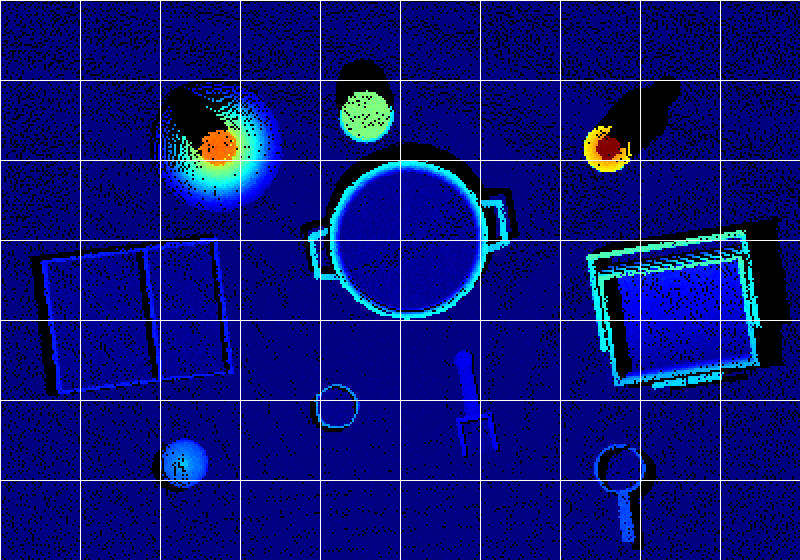

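View pics/h_scene.png

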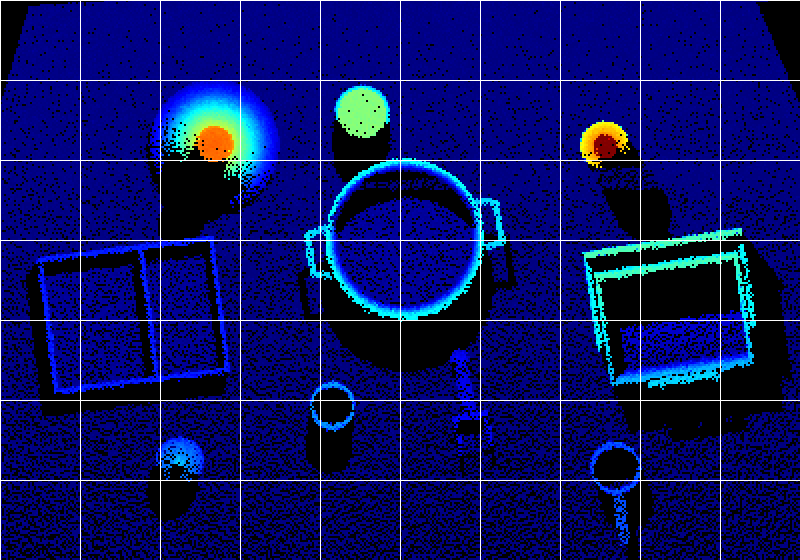

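```bash
cat > fit.py <<'E'
from h import *
from scipy.optimize import least_squares
def circ(P,rad=None):
    f=(lambda q:np.hypot(P[:,0]-q[0],P[:,1]-q[1])-(rad or q[2]))
    s=least_squares(f,[P[:,0].mean(),P[:,1].mean(),.05],loss='soft_l1',f_scale=.002); return s.x
def box(w,cx,cy,hx,hy,z0,z1):
    f=w.reshape(-1,3); f=f[~np.isnan(f[:,0])]
    return f[(abs(f[:,0]-cx)<hx)&(abs(f[:,1]-cy)<hy)&(f[:,2]>z0)&(f[:,2]<z1)]
E
python3 - <<'E'
from fit import *
for n in('scene','top'):
    w=cloud(n,np.load(n+'0d.npy')); print(n)
    P=box(w,.443,.081,.05,.05,.047,.07); print('can',circ(P),P[:,2].max(),len(P))
    P=box(w,.365,-.2725,.045,.045,.038,.06); P=P[np.hypot(*(P[:,:2]-[.367,-.272]).T)<.036]; c=circ(P); print('cup',c,P[:,2].max(),len(P))
    P=box(w,.30,-.28,.05,.04,.028,.06); P=P[P[:,0]<c[0]-.045]; m=P[:,:2].mean(0); print('handle yaw',np.degrees(np.arctan2(m[1]-c[1],m[0]-c[0])),'far',np.hypot(*(P[:,:2]-c[:2]).T).max(),P[:,2].mean())
    P=box(w,.371,.27,.05,.05,.012,.1); print('onion',circ(P[(P[:,2]<.03)&(P[:,2]>.018)],.0305),P[P[:,2].argmax()],len(P))
    P=box(w,.651,-.0075,.11,.11,.068,.1); P=P[abs(np.hypot(*(P[:,:2]-[.651,-.0075]).T)-.098)<.008]; print('basket',circ(P),len(P))
    P=box(w,.445,-.0875,.085,.045,.01,.04).astype(np.float32)
    rc=cv2.minAreaRect((P[:,:2]*1000).astype(np.float32)); print('scoop',rc,cv2.boxPoints(rc).tolist(),P[:,2].max())
    P=box(w,.555,.33,.11,.15,.022,.04); 
    rc=cv2.minAreaRect((P[:,:2]*1000).astype(np.float32)); print('tray',rc)
    P=box(w,.555,-.345,.12,.14,.045,.12)
    rc=cv2.minAreaRect((P[:,:2]*1000).astype(np.float32)); print('bin all',rc, P[:,2].max())
    P=box(w,.555,-.345,.12,.14,.082,.12); 
    rc=cv2.minAreaRect((P[:,:2]*1000).astype(np.float32)); print('bin back',rc)
E
```

```text
scene
can [0.44291682 0.08425323 0.02631166] 0.05734101257955515 172
cup [ 0.36480205 -0.26984563  0.02964563] 0.046776168511483696 115
handle yaw -173.4077892270374 far 0.09646089365884786 0.039897151998154086
onion [0.37043437 0.2763722  0.05      ] [0.37461706 0.2770113  0.06588835] 542
basket [ 0.65213526 -0.00588222  0.09688476] 976
scoop ((448.7890319824219, -83.31138610839844), (130.89306640625, 44.00779724121094), 11.494104385375977) [[380.2703857421875, -74.79011535644531], [389.0396728515625, -117.91534423828125], [517.3076782226562, -91.83265686035156], [508.53839111328125, -48.707427978515625]] 0.027661683
tray ((555.0405883789062, 333.4039611816406), (175.09609985351562, 222.8223419189453), 6.914689064025879)
bin all ((559.3107299804688, -341.9923095703125), (185.7589111328125, 200.61183166503906), 8.983630180358887) 0.0944735059628592
bin back ((616.4346923828125, -332.9943542480469), (71.3864517211914, 198.75762939453125), 8.238316535949707)
top
can [0.44146902 0.07922938 0.02622088] 0.05755878523518543 77
cup [ 0.36366781 -0.274626    0.0295162 ] 0.045424662105064684 126
handle yaw -173.11105546543817 far 0.09124689505125912 0.039598226124082536
onion [0.37016246 0.27161958 0.05      ] [0.36844979 0.27117836 0.065995  ] 608
basket [ 0.64975798 -0.01046637  0.09666898] 641
scoop ((448.11859130859375, -89.70771789550781), (127.50202178955078, 44.25367736816406), 9.650683403015137) [[381.5604248046875, -78.58129119873047], [388.9791259765625, -122.20870208740234], [514.6767578125, -100.83414459228516], [507.258056640625, -57.20673370361328]] 0.029085243
tray ((554.8062133789062, 328.6032409667969), (170.3843231201172, 221.23724365234375), 7.1350202560424805)
bin all ((558.8004760742188, -347.16265869140625), (179.18894958496094, 202.11227416992188), 8.970033645629883) 0.09344735761461864
bin back ((613.4911499023438, -337.7484436035156), (68.38322448730469, 198.89674377441406), 9.201053619384766)
```

```bash
cat >> h.py <<'E'
def to(x,y,z,yaw=None):
    p,e=pose(); M=R.from_euler('xyz',e,degrees=True).as_matrix()
    d=M.T@(np.array([x,y,z])-p); dy=0 if yaw is None else (yaw-e[2]+180)%360-180
    print('tx %.4f ty %.4f tz %.4f turn %.4f (%.1f deg) rows>=%d'%(*d,-np.radians(dy),dy,max(np.ceil(np.linalg.norm(d)/.05),np.ceil(abs(dy)/8.5))))
    return d
E
python3 -c "
from h import *
to(.364,-.272,.2,6.7)"
```

```text
tx 0.2426 ty 0.0431 tz 0.2903 turn 0.2487 (-14.3 deg) rows>=8
```

Request:
apply_moves --deltas '[{"tx": 0.12,"ty": 0.02,"tz": 0.145,"turn": 0.12},{"tx": 0.12,"ty": 0.02,"tz": 0.145,"turn": 0.12},{"tx": 0.12,"ty": 0.02,"tz": 0.145,"turn": 0.12},{"tx": 0.12,"ty": 0.02,"tz": 0.145,"turn": 0.12},{"tx": 0.12,"ty": 0.02,"tz": 0.145,"turn": 0.12}]'

```text
invalid input at $.deltas[0]: expected keys tx, ty, tz, turn, gripper
```

```bash
python3 -c "
from h import *
to(.364,-.272,.2,6.7)"
```

```text
tx 0.2426 ty 0.0431 tz 0.2903 turn 0.2487 (-14.3 deg) rows>=8
```

Request:
apply_moves --deltas '[{"tx": 0.12,"ty": 0.02,"tz": 0.145,"turn": 0.12,"gripper": 0.087},{"tx": 0.12,"ty": 0.02,"tz": 0.145,"turn": 0.12,"gripper": 0.087},{"tx": 0.12,"ty": 0.02,"tz": 0.145,"turn": 0.12,"gripper": 0.087},{"tx": 0.12,"ty": 0.02,"tz": 0.145,"turn": 0.12,"gripper": 0.087},{"tx": 0.12,"ty": 0.02,"tz": 0.145,"turn": 0.12,"gripper": 0.087}]'

```text
time_s: 0.6
tcp_pos: [0.3021, -0.4482, 0.2233]
eef_rot: [-89.9, -0.0, 14.3]
contact_force: [0.6, -0.6, -0.2]
gripper_width: 0.0865
```

```bash
python3 -c "
from h import *
to(.364,-.272,.2,6.7);print(pose())"
```

```text
tx 0.1033 ty 0.0235 tz 0.1555 turn 0.1319 (-7.6 deg) rows>=4
(array([ 0.30214363, -0.44817072,  0.22330636]), array([-8.99315072e+01, -2.75917875e-02,  1.42579698e+01]))
```

Request:
apply_moves --deltas '[{"tx": 0.103,"ty": 0.0235,"tz": 0.155,"turn": 0.13,"gripper": 0.087},{"tx": 0.103,"ty": 0.0235,"tz": 0.155,"turn": 0.13,"gripper": 0.087},{"tx": 0.103,"ty": 0.0235,"tz": 0.155,"turn": 0.13,"gripper": 0.087},{"tx": 0.103,"ty": 0.0235,"tz": 0.155,"turn": 0.13,"gripper": 0.087},{"tx": 0.103,"ty": 0.0235,"tz": 0.155,"turn": 0.13,"gripper": 0.087}]'

```text
time_s: 1.1
tcp_pos: [0.3646, -0.2736, 0.1997]
eef_rot: [-90.0, -0.0, 6.9]
contact_force: [0.4, 0.5, 0.5]
gripper_width: 0.0869
```

```bash
cat > wcup.py <<'E'
from fit import *
ps=pose(); p,d=capture('wrist'); save('w_cup.png',p); w=cloud('wrist',d,ps); print(ps,(d==0).mean())
P=box(w,.365,-.2725,.06,.06,.038,.06); P=P[np.hypot(*(P[:,:2]-[.365,-.272]).T)<.038]; c=circ(P); print('cup',c,P[:,2].max(),len(P))
P=box(w,.30,-.28,.06,.05,.028,.06); P=P[P[:,0]<c[0]-.045]
if len(P): m=P[:,:2].mean(0); print('yaw',np.degrees(np.arctan2(m[1]-c[1],m[0]-c[0])))
to(c[0],c[1],.05,6.7)
E
python3 wcup.py
```

```text
(array([ 0.36463534, -0.27358373,  0.19974456]), array([-8.99640387e+01, -8.37749064e-03,  6.86315441e+00])) 0.0038860544217687075
cup [ 0.36170451 -0.27234898  0.02958723] 0.04516775865842662 903
yaw -173.28653414036532
tx -0.0024 ty 0.1501 tz 0.0030 turn 0.0028 (-0.2 deg) rows>=4
```

View pics/w_cup.png

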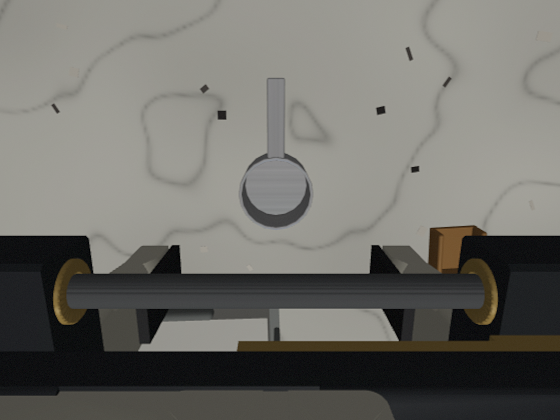

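Request:
apply_moves --deltas '[{"tx": -0.002,"ty": 0.05,"tz": 0.002,"turn": 0,"gripper": 0.087},{"tx": -0.002,"ty": 0.1,"tz": 0.002,"turn": 0,"gripper": 0.087},{"tx": -0.002,"ty": 0.145,"tz": 0.002,"turn": 0,"gripper": 0.087},{"tx": -0.002,"ty": 0.174,"tz": 0.002,"turn": 0,"gripper": 0.087},{"tx": -0.002,"ty": 0.174,"tz": 0.002,"turn": 0,"gripper": 0.087}]' --newtons 30

```text
time_s: 1.65
tcp_pos: [0.3585, -0.2751, 0.0226]
eef_rot: [-89.8, 0.4, 6.5]
contact_force: [-0.8, 0.6, 0.5]
gripper_width: 0.0867
```

Request:
apply_moves --deltas '[{"tx": 0,"ty": 0,"tz": 0,"turn": 0,"gripper": 0.05},{"tx": 0,"ty": 0,"tz": 0,"turn": 0,"gripper": 0.05},{"tx": 0,"ty": 0,"tz": 0,"turn": 0,"gripper": 0.05},{"tx": 0,"ty": 0,"tz": 0,"turn": 0,"gripper": 0.05},{"tx": 0,"ty": 0,"tz": 0,"turn": 0,"gripper": 0.05}]'

```text
time_s: 2.15
tcp_pos: [0.3626, -0.2751, 0.0275]
eef_rot: [-90.1, -0.1, 6.7]
contact_force: [-1.5, 0.7, 8.0]
gripper_width: 0.0622
```

Request:
apply_moves --deltas '[{"tx": 0,"ty": -0.04,"tz": 0,"turn": 0,"gripper": 0.05},{"tx": 0,"ty": -0.09,"tz": 0,"turn": 0,"gripper": 0.05},{"tx": 0,"ty": -0.13,"tz": 0,"turn": 0,"gripper": 0.05},{"tx": 0.01,"ty": -0.14,"tz": 0.04,"turn": 0,"gripper": 0.05},{"tx": 0.02,"ty": -0.14,"tz": 0.08,"turn": 0,"gripper": 0.05}]'

```text
time_s: 2.65
tcp_pos: [0.3734, -0.1929, 0.169]
eef_rot: [-90.1, -0.4, 6.5]
contact_force: [1.2, -0.1, -2.0]
gripper_width: 0.0626
```

```bash
python3 -c "
from h import *
print(r.get_state()['gripper_width'],pose());to(.5496,.375,.15,7)"
```

```text
0.0625568942064593 (array([ 0.37335801, -0.19290971,  0.16898347]), array([-90.05647803,  -0.35165034,   6.45946535]))
tx 0.2389 ty 0.0199 tz 0.5445 turn -0.0094 (0.5 deg) rows>=12
```

Request:
apply_moves --deltas '[{"tx": 0.019,"ty": 0,"tz": 0.043,"turn": 0,"gripper": 0.05},{"tx": 0.038,"ty": 0,"tz": 0.086,"turn": 0,"gripper": 0.05},{"tx": 0.057,"ty": 0,"tz": 0.13,"turn": 0,"gripper": 0.05},{"tx": 0.076,"ty": 0,"tz": 0.174,"turn": 0,"gripper": 0.05},{"tx": 0.095,"ty": 0,"tz": 0.218,"turn": 0,"gripper": 0.05}]'

```text
time_s: 3.15
tcp_pos: [0.4414, 0.0366, 0.1671]
eef_rot: [-89.9, -0.1, 6.7]
contact_force: [1.5, -0.9, -0.6]
gripper_width: 0.0625
```

Request:
apply_moves --deltas '[{"tx": 0.019,"ty": 0,"tz": 0.043,"turn": 0,"gripper": 0.05},{"tx": 0.038,"ty": 0,"tz": 0.086,"turn": 0,"gripper": 0.05},{"tx": 0.057,"ty": 0,"tz": 0.13,"turn": 0,"gripper": 0.05},{"tx": 0.076,"ty": 0,"tz": 0.174,"turn": 0,"gripper": 0.05},{"tx": 0.095,"ty": 0,"tz": 0.218,"turn": 0,"gripper": 0.05}]'

```text
time_s: 3.65
tcp_pos: [0.5106, 0.2641, 0.1669]
eef_rot: [-89.9, -0.1, 6.7]
contact_force: [0.6, 0.1, 0.1]
gripper_width: 0.0624
```

```bash
python3 -c "
from h import *
print(r.get_state()['gripper_width'],pose());to(.5496,.375,.1,7)"
```

```text
0.06241965861531408 (array([0.51061394, 0.26408988, 0.16691809]), array([-8.99492685e+01, -5.26092721e-02,  6.66709554e+00]))
tx 0.0515 ty 0.0671 tz 0.1056 turn -0.0058 (0.3 deg) rows>=3
```

Request:
apply_moves --deltas '[{"tx": 0.0515,"ty": 0,"tz": 0.105,"turn": 0,"gripper": 0.05},{"tx": 0.0515,"ty": 0,"tz": 0.105,"turn": 0,"gripper": 0.05},{"tx": 0.0515,"ty": 0.02,"tz": 0.105,"turn": 0,"gripper": 0.05},{"tx": 0.0515,"ty": 0.05,"tz": 0.105,"turn": 0,"gripper": 0.05},{"tx": 0.0515,"ty": 0.05,"tz": 0.105,"turn": 0,"gripper": 0.05}]'

```text
time_s: 4.15
tcp_pos: [0.5472, 0.3709, 0.112]
eef_rot: [-90.2, 0.3, 6.6]
contact_force: [-0.7, -1.1, -1.3]
gripper_width: 0.0622
```

```bash
python3 - <<'E'
from fit import *
ps=pose(); p,d=capture('wrist'); save('w_tray.png',p); w=cloud('wrist',d,ps); print(ps)
hm,im=ortho([(w,p)],.4,.7,.15,.55,.001)
g=np.nan_to_num(np.clip(hm,0,.06)/.06*255).astype(np.uint8); c=cv2.applyColorMap(g,cv2.COLORMAP_JET); c[np.isnan(hm)]=0
c=cv2.resize(c,None,fx=2,fy=2,interpolation=0)
for k in range(8): cv2.line(c,(k*100,0),(k*100,599),(255,255,255),1)
for k in range(6): cv2.line(c,(0,k*100),(799,k*100),(255,255,255),1)
cv2.imwrite('pics/hw_tray.png',c); np.save('hm.npy',hm)
E
```

```text
(array([0.5472108 , 0.37093807, 0.11199901]), array([-90.22773774,   0.34896446,   6.62942955]))
```

View pics/hw_tray.png

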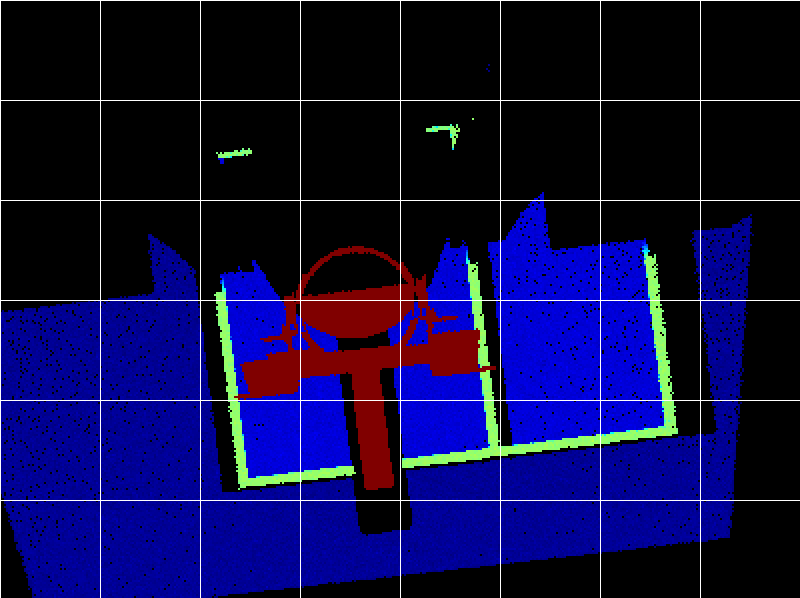

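View pics/w_tray.png

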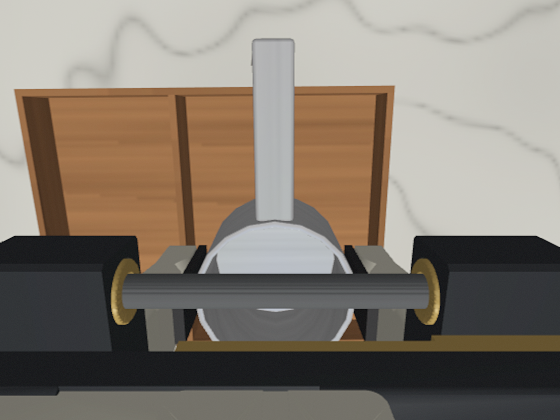

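```bash
python3 -c "
from h import *
print(pose());to(.549,.3755,.034,7)"
```

```text
(array([0.54833019, 0.37119663, 0.11455313]), array([-90.16325722,   0.19462801,   6.64584568]))
tx 0.0014 ty 0.0805 tz 0.0044 turn -0.0062 (0.4 deg) rows>=2
```

Request:
apply_moves --deltas '[{"tx": 0.001,"ty": 0.02,"tz": 0.0045,"turn": 0,"gripper": 0.05},{"tx": 0.001,"ty": 0.045,"tz": 0.0045,"turn": 0,"gripper": 0.05},{"tx": 0.001,"ty": 0.065,"tz": 0.0045,"turn": 0,"gripper": 0.05},{"tx": 0.001,"ty": 0.078,"tz": 0.0045,"turn": 0,"gripper": 0.05},{"tx": 0.001,"ty": 0.083,"tz": 0.0045,"turn": 0,"gripper": 0.05}]'

```text
time_s: 4.7
tcp_pos: [0.5502, 0.3765, 0.0335]
eef_rot: [-90.0, -0.0, 6.6]
contact_force: [-0.7, 0.2, -1.5]
gripper_width: 0.0627
```

Request:
apply_moves --deltas '[{"tx": 0,"ty": 0,"tz": 0,"turn": 0,"gripper": 0.05},{"tx": 0,"ty": 0.001,"tz": 0,"turn": 0,"gripper": 0.05},{"tx": 0,"ty": 0.001,"tz": 0,"turn": 0,"gripper": 0.05}]'

```text
time_s: 5.0
tcp_pos: [0.5505, 0.3773, 0.0332]
eef_rot: [-89.9, -0.1, 6.6]
contact_force: [0.1, 0.1, -0.9]
gripper_width: 0.0625
```

Request:
apply_moves --deltas '[{"tx": 0,"ty": 0.001,"tz": 0,"turn": 0,"gripper": 0.062},{"tx": 0,"ty": 0.001,"tz": 0,"turn": 0,"gripper": 0.066},{"tx": 0,"ty": 0.001,"tz": 0,"turn": 0,"gripper": 0.07},{"tx": 0,"ty": 0.001,"tz": 0,"turn": 0,"gripper": 0.072},{"tx": 0,"ty": 0.001,"tz": 0,"turn": 0,"gripper": 0.072}]'

```text
time_s: 5.5
tcp_pos: [0.5501, 0.3768, 0.0311]
eef_rot: [-90.0, -0.0, 6.6]
contact_force: [-0.5, 0.6, 0.1]
gripper_width: 0.0717
```

Request:
apply_moves --deltas '[{"tx": 0,"ty": -0.03,"tz": 0,"turn": 0,"gripper": 0.072},{"tx": 0,"ty": -0.07,"tz": 0,"turn": 0,"gripper": 0.072},{"tx": 0,"ty": -0.12,"tz": 0,"turn": 0,"gripper": 0.087},{"tx": 0,"ty": -0.15,"tz": 0,"turn": 0,"gripper": 0.087},{"tx": 0,"ty": -0.15,"tz": 0,"turn": 0,"gripper": 0.087}]'

```text
time_s: 6.0
tcp_pos: [0.5522, 0.3786, 0.1872]
eef_rot: [-89.7, -0.4, 6.7]
contact_force: [-0.4, 0.3, 0.4]
gripper_width: 0.086
```

```bash
python3 - <<'E'
from fit import *
ps=pose(); p,d=capture('wrist'); save('w_tray2.png',p); w=cloud('wrist',d,ps); print(ps)
P=box(w,.55,.376,.045,.045,.042,.06); c=circ(P); print('cup',c,np.percentile(P[:,2],[1,50,99]),len(P))
to(.3703,.274,.15,7)
E
```

```text
(array([0.55217209, 0.37860184, 0.1872443 ]), array([-89.68570869,  -0.43777701,   6.67574321]))
cup [0.54800957 0.37761493 0.03040072] [0.04229411 0.04614429 0.0483171 ] 1255
tx -0.1916 ty 0.0331 tz -0.0823 turn -0.0063 (0.4 deg) rows>=5
```

View pics/w_tray2.png

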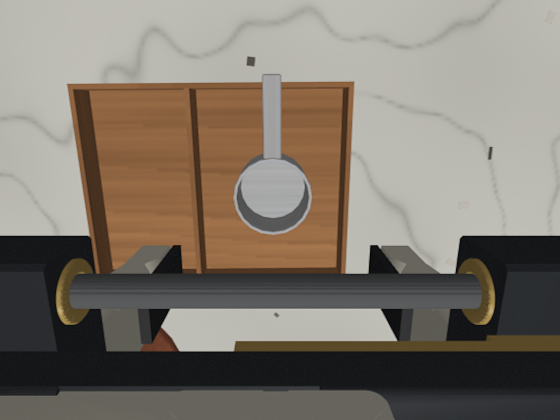

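Request:
apply_moves --deltas '[{"tx": -0.048,"ty": 0,"tz": -0.02,"turn": 0,"gripper": 0.087},{"tx": -0.094,"ty": 0,"tz": -0.04,"turn": 0,"gripper": 0.087},{"tx": -0.14,"ty": 0.0,"tz": -0.06,"turn": 0,"gripper": 0.087},{"tx": -0.18,"ty": 0.0,"tz": -0.076,"turn": 0,"gripper": 0.087},{"tx": -0.19,"ty": 0.0,"tz": -0.082,"turn": 0,"gripper": 0.087}]'

```text
time_s: 6.55
tcp_pos: [0.3671, 0.2701, 0.1799]
eef_rot: [-90.1, 0.1, 6.6]
contact_force: [0.2, 1.0, -0.2]
gripper_width: 0.0869
```

```bash
python3 - <<'E'
from fit import *
ps=pose(); p,d=capture('wrist'); save('w_on.png',p); w=cloud('wrist',d,ps); print(ps)
P=box(w,.37,.274,.05,.05,.012,.1); c=circ(P[(P[:,2]<.032)&(P[:,2]>.018)],.0305);print('onion',c,P[P[:,2].argmax()],len(P))
to(c[0],c[1],.023,7);to(.3703,.274,.023)
E
```

```text
(array([0.36714338, 0.27009185, 0.17988204]), array([-90.0768456 ,   0.14418933,   6.64272235]))
onion [0.36992573 0.27404932 0.05      ] [0.37084488 0.27294649 0.06621287] 4308
tx 0.0030 ty 0.1574 tz 0.0034 turn -0.0059 (0.3 deg) rows>=4
tx 0.0034 ty 0.1574 tz 0.0033 turn -0.0000 (0.0 deg) rows>=4
```

View pics/w_on.png

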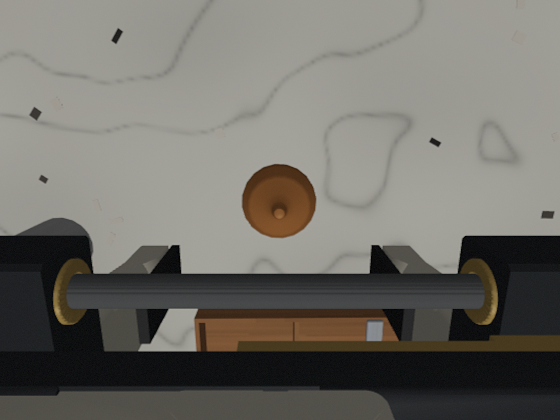

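Request:
apply_moves --deltas '[{"tx": 0.003,"ty": 0.04,"tz": 0.0035,"turn": 0,"gripper": 0.087},{"tx": 0.003,"ty": 0.085,"tz": 0.0035,"turn": 0,"gripper": 0.087},{"tx": 0.003,"ty": 0.125,"tz": 0.0035,"turn": 0,"gripper": 0.087},{"tx": 0.003,"ty": 0.15,"tz": 0.0035,"turn": 0,"gripper": 0.087},{"tx": 0.003,"ty": 0.158,"tz": 0.0035,"turn": 0,"gripper": 0.087}]' --newtons 20

```text
time_s: 7.1
tcp_pos: [0.3727, 0.2756, 0.0198]
eef_rot: [-90.3, 0.2, 6.6]
contact_force: [-0.1, -1.1, 0.4]
gripper_width: 0.0868
```

Request:
apply_moves --deltas '[{"tx": 0,"ty": 0,"tz": 0,"turn": 0,"gripper": 0.05},{"tx": 0,"ty": 0,"tz": 0,"turn": 0,"gripper": 0.05},{"tx": 0,"ty": 0,"tz": 0,"turn": 0,"gripper": 0.05},{"tx": 0,"ty": 0,"tz": 0,"turn": 0,"gripper": 0.05},{"tx": 0,"ty": 0,"tz": 0,"turn": 0,"gripper": 0.05}]'

```text
time_s: 7.6
tcp_pos: [0.3738, 0.2777, 0.0242]
eef_rot: [-89.9, -0.1, 6.6]
contact_force: [-1.1, -1.7, 6.1]
gripper_width: 0.06
```

Request:
apply_moves --deltas '[{"tx": 0,"ty": -0.04,"tz": 0,"turn": 0,"gripper": 0.05},{"tx": 0,"ty": -0.085,"tz": 0,"turn": 0,"gripper": 0.05},{"tx": 0,"ty": -0.13,"tz": 0,"turn": 0,"gripper": 0.05},{"tx": 0,"ty": -0.16,"tz": 0,"turn": 0,"gripper": 0.05},{"tx": 0,"ty": -0.16,"tz": 0,"turn": 0,"gripper": 0.05}]'

```text
time_s: 8.1
tcp_pos: [0.3749, 0.2793, 0.188]
eef_rot: [-89.6, -0.4, 6.7]
contact_force: [0.3, 0.4, -1.3]
gripper_width: 0.06
```

```bash
python3 - <<'E'
from fit import *
to(.651,-.008,.18,7)
p,d=capture('wrist'); save('w_on2.png',p)
E
```

```text
tx 0.2408 ty 0.0073 tz -0.3175 turn -0.0057 (0.3 deg) rows>=8
```

View pics/w_on2.png

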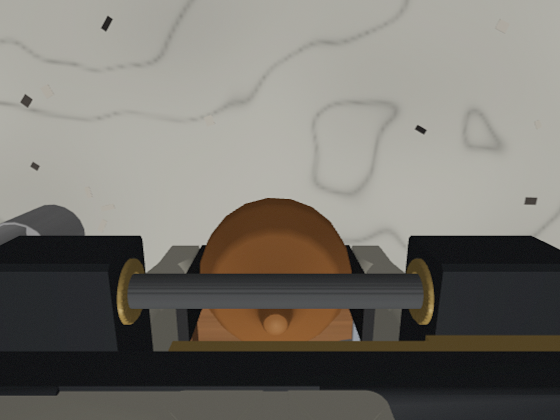

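Onion held (centre of the picture, about 275,270). On to the basket.

Request:
apply_moves --deltas '[{"tx": 0.024,"ty": 0,"tz": -0.035,"turn": 0,"gripper": 0.05},{"tx": 0.052,"ty": 0,"tz": -0.07,"turn": 0,"gripper": 0.05},{"tx": 0.08,"ty": 0,"tz": -0.105,"turn": 0,"gripper": 0.05},{"tx": 0.108,"ty": 0,"tz": -0.142,"turn": 0,"gripper": 0.05},{"tx": 0.135,"ty": 0,"tz": -0.178,"turn": 0,"gripper": 0.05}]'

```text
time_s: 8.65
tcp_pos: [0.5284, 0.1143, 0.1817]
eef_rot: [-90.0, 0.1, 6.6]
contact_force: [0.9, 1.5, -1.0]
gripper_width: 0.0598
```

Request:
apply_moves --deltas '[{"tx": 0.027,"ty": 0,"tz": -0.035,"turn": 0,"gripper": 0.05},{"tx": 0.054,"ty": 0,"tz": -0.07,"turn": 0,"gripper": 0.05},{"tx": 0.08,"ty": 0,"tz": -0.105,"turn": 0,"gripper": 0.05},{"tx": 0.106,"ty": 0,"tz": -0.139,"turn": 0,"gripper": 0.05},{"tx": 0.106,"ty": 0,"tz": -0.139,"turn": 0,"gripper": 0.05}]'

```text
time_s: 9.15
tcp_pos: [0.651, -0.0135, 0.1801]
eef_rot: [-90.1, 0.2, 6.4]
contact_force: [-1.5, -0.1, -1.2]
gripper_width: 0.06
```

```bash
python3 - <<'E'
from fit import *
to(.651,-.008,.045,7)
ps=pose();p,d=capture('wrist'); save('w_bas.png',p); w=cloud('wrist',d,ps); print(ps)
P=box(w,.651,-.0075,.11,.11,.068,.085); P=P[abs(np.hypot(*(P[:,:2]-[.651,-.0075]).T)-.098)<.008]; print('basket',circ(P),len(P))
E
```

```text
tx 0.0010 ty 0.1351 tz 0.0056 turn -0.0102 (0.6 deg) rows>=3
(array([ 0.65104031, -0.01351775,  0.18008481]), array([-90.05411406,   0.17677002,   6.41408858]))
basket [ 0.64909354 -0.00792138  0.09610031] 6020
```

View pics/w_bas.png

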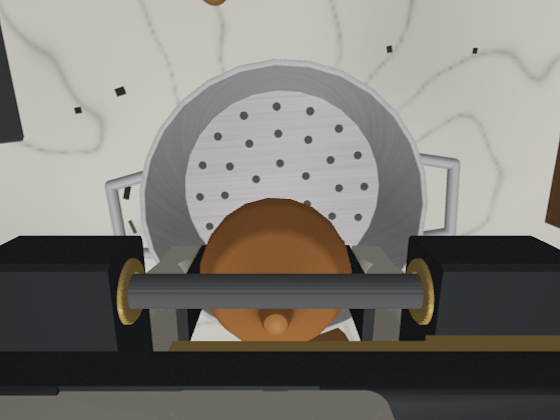

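Request:
apply_moves --deltas '[{"tx": 0,"ty": 0.03,"tz": 0.005,"turn": 0,"gripper": 0.05},{"tx": 0,"ty": 0.07,"tz": 0.005,"turn": 0,"gripper": 0.05},{"tx": 0,"ty": 0.11,"tz": 0.005,"turn": 0,"gripper": 0.05},{"tx": 0,"ty": 0.133,"tz": 0.005,"turn": 0,"gripper": 0.05},{"tx": 0,"ty": 0.139,"tz": 0.005,"turn": 0,"gripper": 0.05}]'

```text
time_s: 9.7
tcp_pos: [0.6455, -0.0046, 0.04]
eef_rot: [-90.0, 0.4, 6.6]
contact_force: [-0.4, -0.5, -1.3]
gripper_width: 0.0599
```

Request:
apply_moves --deltas '[{"tx": 0,"ty": 0,"tz": 0,"turn": 0,"gripper": 0.06},{"tx": 0,"ty": 0,"tz": 0,"turn": 0,"gripper": 0.066},{"tx": 0,"ty": 0,"tz": 0,"turn": 0,"gripper": 0.075},{"tx": 0,"ty": 0,"tz": 0,"turn": 0,"gripper": 0.08},{"tx": 0,"ty": 0,"tz": 0,"turn": 0,"gripper": 0.08}]'

```text
time_s: 10.2
tcp_pos: [0.6493, -0.0047, 0.0452]
eef_rot: [-90.0, -0.1, 6.6]
contact_force: [0.8, 0.0, -0.3]
gripper_width: 0.0789
```

Request:
apply_moves --deltas '[{"tx": 0,"ty": -0.03,"tz": 0,"turn": 0,"gripper": 0.08},{"tx": 0,"ty": -0.07,"tz": 0,"turn": 0,"gripper": 0.08},{"tx": 0,"ty": -0.11,"tz": 0,"turn": 0,"gripper": 0.087},{"tx": -0.01,"ty": -0.14,"tz": 0,"turn": 0,"gripper": 0.087},{"tx": -0.04,"ty": -0.14,"tz": 0,"turn": 0,"gripper": 0.087}]'

```text
time_s: 10.7
tcp_pos: [0.6129, -0.0091, 0.1893]
eef_rot: [-90.0, -0.5, 6.7]
contact_force: [-0.1, 0.5, 0.0]
gripper_width: 0.0866
```

```bash
python3 - <<'E'
from fit import *
print(pose());to(.442,.0815,.18,7)
p,d=capture('wrist'); save('w_bas2.png',p)
E
```

```text
(array([ 0.61286099, -0.00905383,  0.18929671]), array([-90.00646449,  -0.53196988,   6.67553132]))
tx -0.1593 ty 0.0078 tz 0.1098 turn -0.0057 (0.3 deg) rows>=4
```

View pics/w_bas2.png

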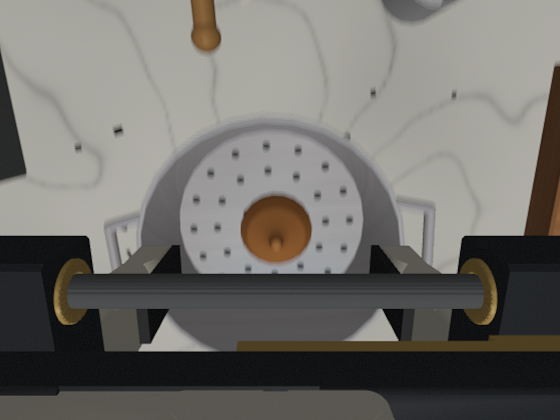

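Onion stands in the basket at (275,230). Now the can.

Request:
apply_moves --deltas '[{"tx": -0.04,"ty": 0,"tz": 0.027,"turn": 0,"gripper": 0.087},{"tx": -0.08,"ty": 0,"tz": 0.055,"turn": 0,"gripper": 0.087},{"tx": -0.12,"ty": 0.0,"tz": 0.082,"turn": 0,"gripper": 0.087},{"tx": -0.157,"ty": 0.0,"tz": 0.108,"turn": 0,"gripper": 0.087},{"tx": -0.157,"ty": 0.0,"tz": 0.108,"turn": 0,"gripper": 0.087}]'

```text
time_s: 11.25
tcp_pos: [0.4368, 0.0807, 0.1846]
eef_rot: [-89.9, -0.0, 6.8]
contact_force: [0.7, 0.2, 0.2]
gripper_width: 0.0866
```

```bash
python3 - <<'E'
from fit import *
ps=pose(); p,d=capture('wrist'); save('w_can.png',p); w=cloud('wrist',d,ps); print(ps)
P=box(w,.442,.0815,.05,.05,.05,.07); c=circ(P); print('can',c,P[:,2].max(),len(P))
to(c[0],c[1],.032,7)
E
```

```text
(array([0.43678578, 0.08068375, 0.18460219]), array([-8.99113483e+01, -2.48939117e-02,  6.79554128e+00]))
can [0.43998948 0.08219717 0.02611131] 0.05773020386366248 781
tx 0.0009 ty 0.1530 tz 0.0013 turn -0.0029 (0.2 deg) rows>=4
```

View pics/w_can.png

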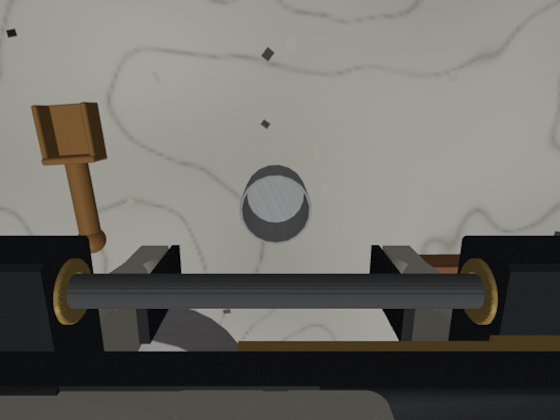

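Request:
apply_moves --deltas '[{"tx": 0.001,"ty": 0.04,"tz": 0.0015,"turn": 0,"gripper": 0.087},{"tx": 0.001,"ty": 0.085,"tz": 0.0015,"turn": 0,"gripper": 0.087},{"tx": 0.001,"ty": 0.12,"tz": 0.0015,"turn": 0,"gripper": 0.087},{"tx": 0.001,"ty": 0.143,"tz": 0.0015,"turn": 0,"gripper": 0.087},{"tx": 0.001,"ty": 0.148,"tz": 0.0015,"turn": 0,"gripper": 0.087}]' --newtons 25

```text
time_s: 11.8
tcp_pos: [0.4407, 0.08, 0.0337]
eef_rot: [-90.1, 0.2, 6.6]
contact_force: [0.8, -0.3, 1.0]
gripper_width: 0.087
```

Request:
apply_moves --deltas '[{"tx": 0,"ty": 0,"tz": 0,"turn": 0,"gripper": 0.045},{"tx": 0,"ty": 0,"tz": 0,"turn": 0,"gripper": 0.045},{"tx": 0,"ty": 0,"tz": 0,"turn": 0,"gripper": 0.045},{"tx": 0,"ty": 0,"tz": 0,"turn": 0,"gripper": 0.045},{"tx": 0,"ty": 0,"tz": 0,"turn": 0,"gripper": 0.045}]'

```text
time_s: 12.3
tcp_pos: [0.442, 0.0816, 0.0369]
eef_rot: [-90.0, -0.1, 6.6]
contact_force: [-2.1, 0.3, 6.4]
gripper_width: 0.0541
```

Request:
apply_moves --deltas '[{"tx": 0,"ty": -0.04,"tz": 0,"turn": 0,"gripper": 0.045},{"tx": 0,"ty": -0.085,"tz": 0,"turn": 0,"gripper": 0.045},{"tx": 0,"ty": -0.13,"tz": 0,"turn": 0,"gripper": 0.045},{"tx": 0,"ty": -0.15,"tz": 0,"turn": 0,"gripper": 0.045},{"tx": 0,"ty": -0.15,"tz": 0,"turn": 0,"gripper": 0.045}]'

```text
time_s: 12.8
tcp_pos: [0.4431, 0.0822, 0.1898]
eef_rot: [-89.8, -0.4, 6.7]
contact_force: [0.3, 0.6, -0.6]
gripper_width: 0.0547
```

```bash
python3 - <<'E'
from fit import *
print(pose());to(.555,-.345,.18,8.5)
E
```

```text
(array([0.4430928 , 0.08221895, 0.18982704]), array([-89.82657196,  -0.38558249,   6.66538111]))
tx 0.0615 ty 0.0089 tz -0.4373 turn -0.0320 (1.8 deg) rows>=9
```

Request:
apply_moves --deltas '[{"tx": 0.006,"ty": 0,"tz": -0.04,"turn": 0,"gripper": 0.045},{"tx": 0.012,"ty": 0,"tz": -0.085,"turn": 0,"gripper": 0.045},{"tx": 0.018,"ty": 0,"tz": -0.13,"turn": 0,"gripper": 0.045},{"tx": 0.024,"ty": 0,"tz": -0.175,"turn": 0,"gripper": 0.045},{"tx": 0.03,"ty": 0,"tz": -0.22,"turn": 0,"gripper": 0.045}]'

```text
time_s: 13.3
tcp_pos: [0.4963, -0.1355, 0.1853]
eef_rot: [-90.0, 0.0, 6.7]
contact_force: [1.5, 0.8, -0.2]
gripper_width: 0.0543
```

Request:
apply_moves --deltas '[{"tx": 0.006,"ty": 0,"tz": -0.043,"turn": -0.03,"gripper": 0.045},{"tx": 0.012,"ty": 0,"tz": -0.086,"turn": -0.03,"gripper": 0.045},{"tx": 0.018,"ty": 0,"tz": -0.13,"turn": -0.03,"gripper": 0.045},{"tx": 0.024,"ty": 0,"tz": -0.175,"turn": -0.03,"gripper": 0.045},{"tx": 0.028,"ty": 0,"tz": -0.217,"turn": -0.03,"gripper": 0.045}]'

```text
time_s: 13.8
tcp_pos: [0.5494, -0.3479, 0.1847]
eef_rot: [-89.9, 0.1, 8.3]
contact_force: [0.6, 0.5, 0.3]
gripper_width: 0.0543
```

```bash
python3 - <<'E'
from fit import *
to(.55,-.345,.065,8.5)
ps=pose();p,d=capture('wrist'); save('w_bin.png',p); w=cloud('wrist',d,ps); print(ps)
hm,im=ortho([(w,p)],.4,.7,-.54,-.14,.001)
g=np.nan_to_num(np.clip(hm,0,.12)/.12*255).astype(np.uint8); c=cv2.applyColorMap(g,cv2.COLORMAP_JET); c[np.isnan(hm)]=0
c=cv2.resize(c,None,fx=2,fy=2,interpolation=0)
for k in range(8): cv2.line(c,(k*100,0),(k*100,599),(255,255,255),1)
for k in range(6): cv2.line(c,(0,k*100),(799,k*100),(255,255,255),1)
cv2.imwrite('pics/hw_bin.png',c)
E
```

```text
tx 0.0012 ty 0.1197 tz 0.0027 turn -0.0028 (0.2 deg) rows>=3
(array([ 0.54935636, -0.34788402,  0.18465321]), array([-8.99477137e+01,  7.65728845e-02,  8.33860292e+00]))
```

View pics/w_bin.png

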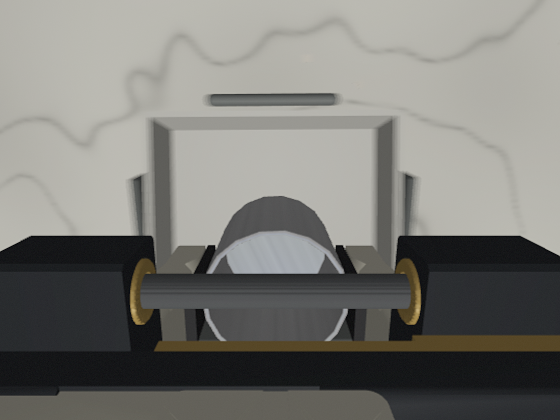

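View pics/hw_bin.png

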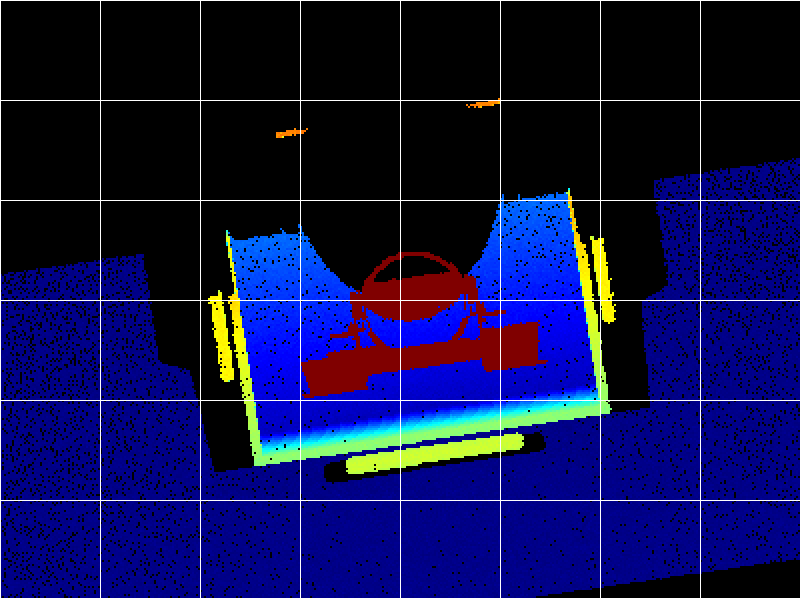

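Request:
apply_moves --deltas '[{"tx": 0,"ty": 0.03,"tz": 0.002,"turn": 0,"gripper": 0.045},{"tx": 0,"ty": 0.06,"tz": 0.002,"turn": 0,"gripper": 0.045},{"tx": 0,"ty": 0.09,"tz": 0.002,"turn": 0,"gripper": 0.045},{"tx": 0,"ty": 0.11,"tz": 0.002,"turn": 0,"gripper": 0.045},{"tx": 0,"ty": 0.116,"tz": 0.002,"turn": 0,"gripper": 0.045}]'

```text
time_s: 14.35
tcp_pos: [0.5471, -0.3432, 0.0664]
eef_rot: [-89.8, 0.3, 8.3]
contact_force: [-0.3, 0.4, -1.4]
gripper_width: 0.0543
```

Request:
apply_moves --deltas '[{"tx": 0,"ty": 0,"tz": 0,"turn": 0,"gripper": 0.055},{"tx": 0,"ty": 0,"tz": 0,"turn": 0,"gripper": 0.06},{"tx": 0,"ty": 0,"tz": 0,"turn": 0,"gripper": 0.07},{"tx": 0,"ty": 0,"tz": 0,"turn": 0,"gripper": 0.075},{"tx": 0,"ty": 0,"tz": 0,"turn": 0,"gripper": 0.075}]'

```text
time_s: 14.85
tcp_pos: [0.5497, -0.3442, 0.071]
eef_rot: [-90.0, -0.1, 8.4]
contact_force: [0.3, -0.4, -0.4]
gripper_width: 0.0736
```

Request:
apply_moves --deltas '[{"tx": 0,"ty": -0.03,"tz": 0,"turn": 0,"gripper": 0.075},{"tx": 0,"ty": -0.07,"tz": 0,"turn": 0,"gripper": 0.075},{"tx": 0,"ty": -0.11,"tz": 0,"turn": 0,"gripper": 0.087},{"tx": -0.01,"ty": -0.115,"tz": 0,"turn": 0,"gripper": 0.087},{"tx": -0.04,"ty": -0.115,"tz": 0.01,"turn": 0,"gripper": 0.087}]'

```text
time_s: 15.35
tcp_pos: [0.5104, -0.3408, 0.187]
eef_rot: [-90.1, -0.2, 8.4]
contact_force: [-1.1, -0.8, -0.1]
gripper_width: 0.0862
```

```bash
python3 - <<'E'
from fit import *
print(pose());to(.449,-.087,.18,11)
p,d=capture('wrist'); save('w_bin2.png',p)
E
```

```text
(array([ 0.5104074 , -0.3407816 ,  0.18703448]), array([-90.14390658,  -0.23785954,   8.40151723]))
tx -0.0237 ty 0.0063 tz 0.2600 turn -0.0454 (2.6 deg) rows>=6
```

View pics/w_bin2.png

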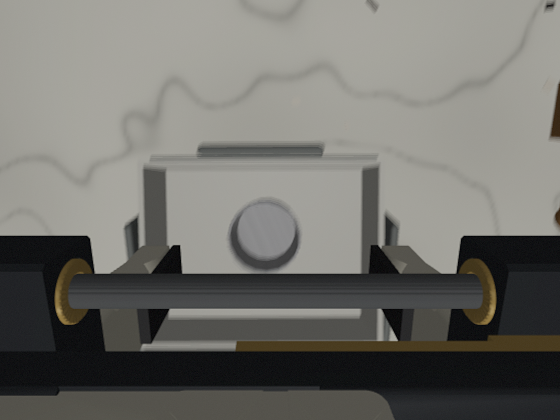

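Can sits in the pocket at (265,232). Now the scoop.

Request:
apply_moves --deltas '[{"tx": -0.004,"ty": 0,"tz": 0.045,"turn": -0.045,"gripper": 0.087},{"tx": -0.008,"ty": 0,"tz": 0.09,"turn": -0.045,"gripper": 0.087},{"tx": -0.012,"ty": 0,"tz": 0.138,"turn": -0.045,"gripper": 0.087},{"tx": -0.02,"ty": 0,"tz": 0.186,"turn": -0.045,"gripper": 0.087},{"tx": -0.024,"ty": 0,"tz": 0.234,"turn": -0.045,"gripper": 0.087}]'

```text
time_s: 15.9
tcp_pos: [0.4493, -0.1107, 0.1851]
eef_rot: [-90.0, -0.0, 10.9]
contact_force: [1.7, 0.3, 0.6]
gripper_width: 0.0872
```

Request:
apply_moves --deltas '[{"tx": 0,"ty": 0,"tz": 0.026,"turn": 0,"gripper": 0.087},{"tx": 0,"ty": 0,"tz": 0.026,"turn": 0,"gripper": 0.087}]'

```text
time_s: 16.1
tcp_pos: [0.4449, -0.0841, 0.1856]
eef_rot: [-90.0, -0.1, 11.1]
contact_force: [-0.1, 0.3, 0.3]
gripper_width: 0.0869
```

```bash
cat > wsc.py <<'E'
from fit import *
ps=pose(); p,d=capture('wrist'); save('w_sc.png',p); w=cloud('wrist',d,ps); print(ps)
P=box(w,.445,-.0875,.09,.055,.008,.04); q=(P[:,:2]*1000).astype(np.float32)
rc=cv2.minAreaRect(q); print(rc,len(P)); B=P[P[:,0]<.42]; H=P[P[:,0]>.455]
bc=cv2.minAreaRect((B[:,:2]*1000).astype(np.float32)); print('blade',bc)
vx,vy,x0,y0=cv2.fitLine(H[:,:2].astype(np.float32),cv2.DIST_HUBER,0,.01,.01).ravel(); print('handle line yaw',np.degrees(np.arctan2(vy,vx)),x0,y0)
print(P[:,0].min(),P[:,0].max())
to(.449,-.087,.02,11)
E
python3 wsc.py
```

```text
(array([ 0.44489849, -0.08414421,  0.18560954]), array([-89.97135353,  -0.09654142,  11.12540608]))
((445.4443359375, -86.16361236572266), (127.865478515625, 44.06010437011719), 10.853386878967285) 3014
blade ((403.2182922363281, -94.25944519042969), (41.87517166137695, 44.06010437011719), 10.853386878967285)
handle line yaw 10.379589 0.48135477 -0.08009337
0.37896023058162176 0.5088874897112683
tx 0.0030 ty 0.1656 tz -0.0025 turn 0.0020 (-0.1 deg) rows>=4
```

View pics/w_sc.png

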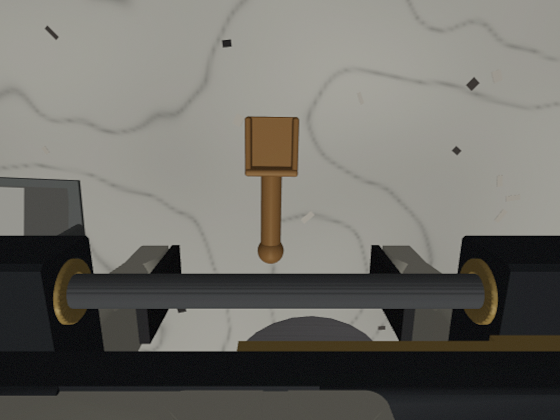

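Request:
apply_moves --deltas '[{"tx": -0.001,"ty": 0.045,"tz": -0.0025,"turn": 0.0,"gripper": 0.087},{"tx": -0.001,"ty": 0.09,"tz": -0.0025,"turn": 0.0,"gripper": 0.08},{"tx": -0.001,"ty": 0.125,"tz": -0.0025,"turn": 0.0,"gripper": 0.07},{"tx": -0.001,"ty": 0.145,"tz": -0.0025,"turn": 0.0,"gripper": 0.06},{"tx": -0.001,"ty": 0.155,"tz": -0.0025,"turn": 0.0,"gripper": 0.05}]' --newtons 45

```text
time_s: 16.65
tcp_pos: [0.444, -0.0902, 0.0281]
eef_rot: [-90.0, 0.2, 10.9]
contact_force: [-0.8, -0.8, -0.5]
gripper_width: 0.0616
```

Request:
apply_moves --deltas '[{"tx": 0,"ty": 0.004,"tz": 0,"turn": 0,"gripper": 0.05},{"tx": 0,"ty": 0.007,"tz": 0,"turn": 0,"gripper": 0.05},{"tx": 0,"ty": 0.009,"tz": 0,"turn": 0,"gripper": 0.05},{"tx": 0,"ty": 0.009,"tz": 0,"turn": 0,"gripper": 0.05}]'

```text
time_s: 17.05
tcp_pos: [0.4456, -0.0891, 0.0217]
eef_rot: [-90.0, -0.1, 10.9]
contact_force: [0.2, 0.1, -0.2]
gripper_width: 0.0502
```

Request:
apply_moves --deltas '[{"tx": -0.001,"ty": 0.002,"tz": 0.0025,"turn": 0,"gripper": 0.03},{"tx": -0.001,"ty": 0.002,"tz": 0.0025,"turn": 0,"gripper": 0.022},{"tx": -0.001,"ty": 0.002,"tz": 0.0025,"turn": 0,"gripper": 0.01},{"tx": -0.001,"ty": 0.002,"tz": 0.0025,"turn": 0,"gripper": 0.01},{"tx": -0.001,"ty": 0.002,"tz": 0.0025,"turn": 0,"gripper": 0.01}]'

```text
time_s: 17.55
tcp_pos: [0.4437, -0.0868, 0.0192]
eef_rot: [-90.0, -0.0, 10.9]
contact_force: [-0.2, 0.3, 2.1]
gripper_width: 0.0169
```

Request:
apply_moves --deltas '[{"tx": 0,"ty": 0,"tz": 0,"turn": 0,"gripper": 0.01},{"tx": 0,"ty": 0,"tz": 0,"turn": 0,"gripper": 0.01},{"tx": 0,"ty": 0,"tz": 0,"turn": 0,"gripper": 0.01}]'

```text
time_s: 17.85
tcp_pos: [0.4438, -0.0868, 0.0192]
eef_rot: [-90.0, -0.0, 10.9]
contact_force: [-0.1, 1.4, 3.9]
gripper_width: 0.0169
```

Request:
apply_moves --deltas '[{"tx": 0,"ty": -0.02,"tz": 0,"turn": 0,"gripper": 0.01},{"tx": 0,"ty": -0.05,"tz": 0,"turn": 0,"gripper": 0.01},{"tx": 0,"ty": -0.09,"tz": 0,"turn": 0,"gripper": 0.01},{"tx": 0,"ty": -0.12,"tz": 0,"turn": 0,"gripper": 0.01},{"tx": 0,"ty": -0.13,"tz": 0,"turn": 0,"gripper": 0.01}]'

```text
time_s: 18.35
tcp_pos: [0.4451, -0.0867, 0.1521]
eef_rot: [-90.0, -0.3, 11.0]
contact_force: [-0.3, 0.2, -0.7]
gripper_width: 0.0169
```

```bash
python3 - <<'E'
from fit import *
print(pose());to(.563,.268,.15,7)
ps=pose();p,d=capture('wrist'); save('w_sc2.png',p)
E
```

```text
(array([ 0.4450636 , -0.08672928,  0.15207949]), array([-90.01669104,  -0.27976167,  10.95298013]))
tx 0.1832 ty 0.0029 tz 0.3259 turn 0.0690 (-4.0 deg) rows>=8
```

View pics/w_sc2.png

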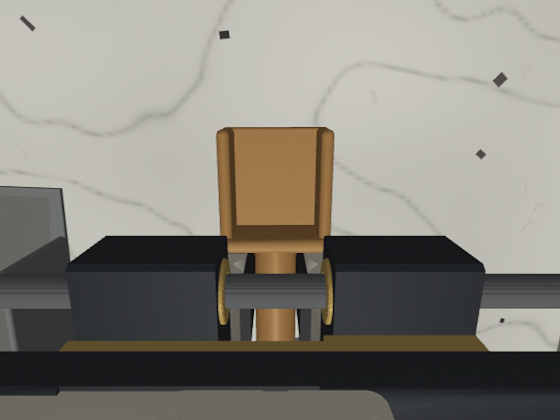

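```bash
python3 - <<'E'
from fit import *
ps=pose();p,d=capture('wrist'); w=cloud('wrist',d,ps)
# blade side rims: image rows 140..225, cols 219-230 & 322-332; floor cols 240-310
for c in((219,231),(321,332),(240,310)):
    for rr in ((138,150),(205,220)):
        q=w[rr[0]:rr[1],c[0]:c[1]].reshape(-1,3); print(c,rr,np.nanmedian(q,0).round(4))
print(ps)
E
```

```text
(219, 231) (138, 150) [ 0.3921 -0.1154  0.1561]
(219, 231) (205, 220) [ 0.4181 -0.1114  0.1562]
(321, 332) (138, 150) [ 0.3851 -0.0787  0.1562]
(321, 332) (205, 220) [ 0.4106 -0.0729  0.1564]
(240, 310) (138, 150) [ 0.3902 -0.097   0.1386]
(240, 310) (205, 220) [ 0.4192 -0.0914  0.1387]
(array([ 0.44504944, -0.08673794,  0.15206214]), array([-90.01368685,  -0.28393476,  10.94900314]))
```

Request:
apply_moves --deltas '[{"tx": 0.02,"ty": 0,"tz": 0.038,"turn": 0,"gripper": 0.01},{"tx": 0.04,"ty": 0,"tz": 0.076,"turn": 0.03,"gripper": 0.01},{"tx": 0.06,"ty": 0,"tz": 0.115,"turn": 0.069,"gripper": 0.01},{"tx": 0.08,"ty": 0,"tz": 0.155,"turn": 0.069,"gripper": 0.01},{"tx": 0.105,"ty": 0,"tz": 0.195,"turn": 0.069,"gripper": 0.01}]'

```text
time_s: 18.95
tcp_pos: [0.5086, 0.1257, 0.147]
eef_rot: [-90.1, 0.2, 7.0]
contact_force: [2.1, -0.5, -0.7]
gripper_width: 0.017
```

```bash
python3 - <<'E'
from fit import *
print(pose());to(.560,.268,.15,7)
E
```

```text
(array([0.50860104, 0.12565923, 0.14700138]), array([-90.05948145,   0.17661032,   6.95355349]))
tx 0.0682 ty -0.0033 tz 0.1351 turn -0.0008 (0.0 deg) rows>=4
```

Request:
apply_moves --deltas '[{"tx": 0.018,"ty": 0,"tz": 0.038,"turn": 0,"gripper": 0.01},{"tx": 0.036,"ty": 0,"tz": 0.074,"turn": 0,"gripper": 0.01},{"tx": 0.055,"ty": 0,"tz": 0.11,"turn": 0,"gripper": 0.01},{"tx": 0.067,"ty": 0,"tz": 0.134,"turn": 0,"gripper": 0.01},{"tx": 0.067,"ty": 0,"tz": 0.134,"turn": 0,"gripper": 0.01}]'

```text
time_s: 19.45
tcp_pos: [0.5601, 0.2682, 0.1458]
eef_rot: [-90.1, 0.2, 7.1]
contact_force: [0.0, -0.2, -0.6]
gripper_width: 0.0168
```

Request:
apply_moves --deltas '[{"tx": 0,"ty": 0,"tz": 0,"turn": 0,"gripper": 0.01}]'

```text
time_s: 19.55
tcp_pos: [0.5589, 0.2653, 0.1463]
eef_rot: [-90.1, 0.2, 7.0]
contact_force: [0.3, -0.9, -0.8]
gripper_width: 0.017
```

```bash
python3 - <<'E'
from fit import *
ps=pose();p,d=capture('wrist'); save('w_t3.png',p); w=cloud('wrist',d,ps); print(ps)
hm,im=ortho([(w,p)],.4,.7,.15,.55,.001)
g=np.nan_to_num(np.clip(hm,0,.06)/.06*255).astype(np.uint8); c=cv2.applyColorMap(g,cv2.COLORMAP_JET); c[np.isnan(hm)]=0
c=cv2.resize(c,None,fx=2,fy=2,interpolation=0)
for k in range(8): cv2.line(c,(k*100,0),(k*100,599),(255,255,255),1)
for k in range(6): cv2.line(c,(0,k*100),(799,k*100),(255,255,255),1)
cv2.imwrite('pics/hw_t3.png',c)
to(.56,.268,.0235,7)
E
```

```text
(array([0.55887188, 0.26532373, 0.14630251]), array([-90.12169923,   0.2138062 ,   7.00480086]))
tx 0.0019 ty 0.1234 tz 0.0033 turn -0.0005 (0.0 deg) rows>=3
```

View pics/hw_t3.png

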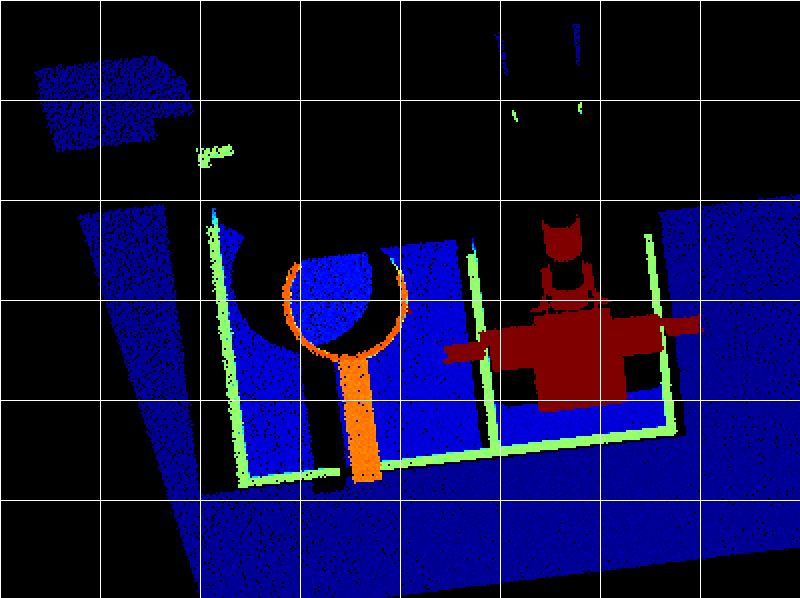

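View pics/w_t3.png

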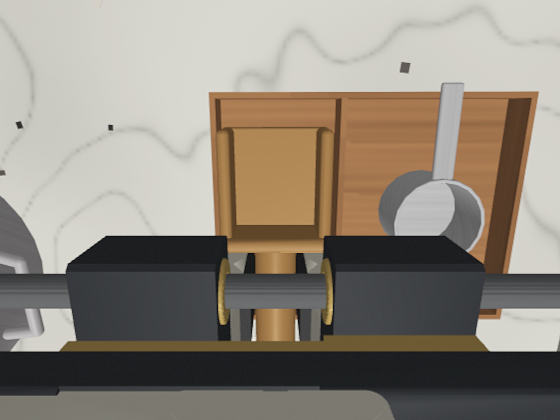

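Request:
apply_moves --deltas '[{"tx": 0.003,"ty": 0.02,"tz": 0.003,"turn": 0,"gripper": 0.01},{"tx": 0.003,"ty": 0.055,"tz": 0.003,"turn": 0,"gripper": 0.01},{"tx": 0.003,"ty": 0.085,"tz": 0.003,"turn": 0,"gripper": 0.01},{"tx": 0.003,"ty": 0.105,"tz": 0.003,"turn": 0,"gripper": 0.01},{"tx": 0.003,"ty": 0.113,"tz": 0.003,"turn": 0,"gripper": 0.01}]'

```text
time_s: 20.1
tcp_pos: [0.5609, 0.2667, 0.0335]
eef_rot: [-90.1, 0.2, 6.9]
contact_force: [0.7, -0.3, -0.3]
gripper_width: 0.0169
```

Request:
apply_moves --deltas '[{"tx": 0,"ty": 0.004,"tz": 0,"turn": 0,"gripper": 0.01},{"tx": 0,"ty": 0.007,"tz": 0,"turn": 0,"gripper": 0.01},{"tx": 0,"ty": 0.008,"tz": 0,"turn": 0,"gripper": 0.01},{"tx": 0,"ty": 0.008,"tz": 0,"turn": 0,"gripper": 0.01}]'

```text
time_s: 20.5
tcp_pos: [0.5629, 0.2692, 0.0289]
eef_rot: [-90.0, -0.1, 7.0]
contact_force: [0.3, -0.5, -0.7]
gripper_width: 0.0164
```

Request:
apply_moves --deltas '[{"tx": 0,"ty": 0.002,"tz": 0,"turn": 0,"gripper": 0.01},{"tx": 0,"ty": 0.0035,"tz": 0,"turn": 0,"gripper": 0.01},{"tx": 0,"ty": 0.0045,"tz": 0,"turn": 0,"gripper": 0.01},{"tx": 0,"ty": 0.0045,"tz": 0,"turn": 0,"gripper": 0.01}]'

```text
time_s: 20.9
tcp_pos: [0.5625, 0.269, 0.0234]
eef_rot: [-90.0, 0.0, 7.0]
contact_force: [-0.6, -0.1, -0.3]
gripper_width: 0.017
```

Request:
apply_moves --deltas '[{"tx": 0,"ty": 0,"tz": 0,"turn": 0,"gripper": 0.02},{"tx": 0,"ty": 0,"tz": 0,"turn": 0,"gripper": 0.024},{"tx": 0,"ty": 0,"tz": 0,"turn": 0,"gripper": 0.028},{"tx": 0,"ty": 0,"tz": 0,"turn": 0,"gripper": 0.03},{"tx": 0,"ty": 0,"tz": 0,"turn": 0,"gripper": 0.03}]'

```text
time_s: 21.4
tcp_pos: [0.5626, 0.269, 0.0236]
eef_rot: [-90.0, -0.0, 7.0]
contact_force: [-0.4, 0.4, -0.3]
gripper_width: 0.0297
```

Request:
apply_moves --deltas '[{"tx": 0,"ty": -0.02,"tz": 0,"turn": 0,"gripper": 0.03},{"tx": 0,"ty": -0.06,"tz": 0,"turn": 0,"gripper": 0.03},{"tx": 0,"ty": -0.11,"tz": 0,"turn": 0,"gripper": 0.03},{"tx": 0,"ty": -0.16,"tz": 0,"turn": 0,"gripper": 0.03},{"tx": -0.04,"ty": -0.17,"tz": 0,"turn": 0,"gripper": 0.03}]'

```text
time_s: 21.9
tcp_pos: [0.528, 0.2667, 0.1999]
eef_rot: [-89.7, -0.6, 7.0]
contact_force: [-1.1, 0.2, 0.3]
gripper_width: 0.0301
```

Request:
apply_moves --deltas '[{"tx": -0.04,"ty": 0,"tz": 0,"turn": 0,"gripper": 0.03},{"tx": -0.08,"ty": 0,"tz": -0.03,"turn": 0,"gripper": 0.03},{"tx": -0.12,"ty": 0,"tz": -0.06,"turn": 0,"gripper": 0.03},{"tx": -0.16,"ty": 0,"tz": -0.09,"turn": 0,"gripper": 0.03},{"tx": -0.16,"ty": 0,"tz": -0.09,"turn": 0,"gripper": 0.03}]'

```text
time_s: 22.4
tcp_pos: [0.3707, 0.1512, 0.1934]
eef_rot: [-89.9, 0.1, 6.9]
contact_force: [1.3, 1.3, 0.4]
gripper_width: 0.0302
```

```bash
python3 - <<'E'
from fit import *
for n in('scene','top'):
    p,d=capture(n); save(n+'1.png',p); w=cloud(n,d)
    P=box(w,.563,.268,.09,.05,.0115,.05)
    hm,im=ortho([(w,p)],.45,.67,.2,.46,.001)
    g=np.nan_to_num(np.clip(hm,0,.06)/.06*255).astype(np.uint8); c=cv2.applyColorMap(g,cv2.COLORMAP_JET); c[np.isnan(hm)]=0
    cv2.imwrite(f'pics/hf_{n}.png',cv2.resize(c,None,fx=2.5,fy=2.5,interpolation=0))
print(pose())
E
```

```text
(array([0.37461097, 0.15495167, 0.19446655]), array([-89.89587292,  -0.11933827,   6.99545786]))
```

View pics/top1.png

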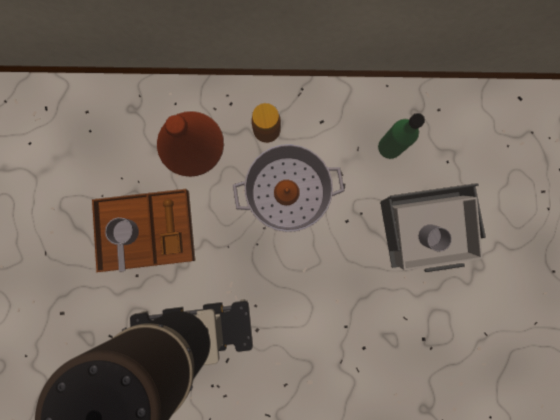

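View pics/scene1.png

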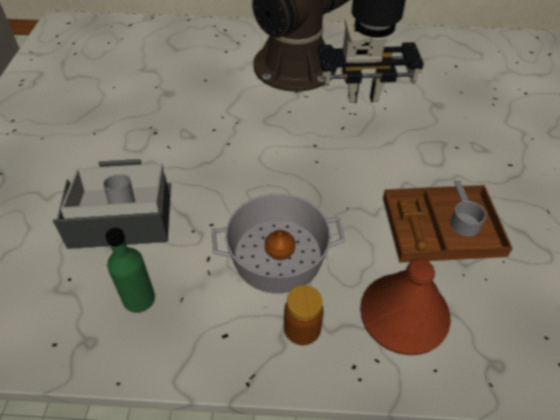

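View pics/hf_top.png

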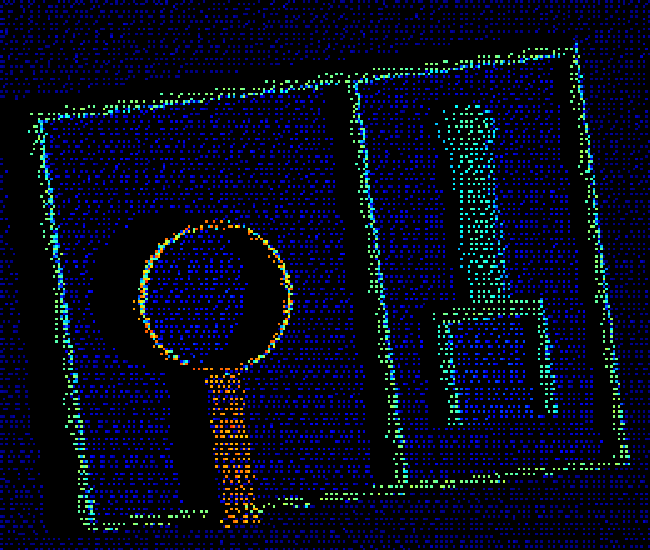

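```bash
python3 -c "
from h import *
print(r.get_state()['time_s'],r.close_job())"
```

```text
the job is handed in; nothing more can be done
22.5 None
```

All four items are where the task asked for them, and the job was handed in at 22.5 s of the 120 s allowed. No verdict was reported.

What I did, in order:
- **Cup:** upright in the wide compartment, handle along the tray.
- **Onion:** in the basket, about at its middle.
- **Can:** inside the bin pocket.
- **Scoop:** flat along the narrow compartment.

The last overhead and scene pictures show:
- The cup's rim measured 46 mm above the counter, right for standing on the tray floor. I measured this after its release and did not repeat it at the end.
- The onion stands near the basket's axis.
- The can stands near the pocket's middle. I judged its position and its height limit from the pictures and the release height, not from a fit.
- The scoop is parallel to the tray, about 3 mm off mid-length. It was level when I checked it in the grip.
- The tajine lid, jar and bottle look unmoved by eye.
- The arm is clear of everything, with the tool about 0.19 m up.

No check failed. The only disagreement was that the scene and top cameras differed by about 5 mm in y. I used their mean, and the wrist camera agreed with it wherever I compared the two.

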